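Stack a cab mount in its assembly nest

ROBOT

A 7-joint arm with a two-finger parallel gripper is mounted at the origin on the work surface. World frame = base frame: x ahead of the robot, y to its left, z up, the work surface at z = 0. Lengths are in m, angles in rad, forces in N, time in s.
With the tool pointing down it reaches from about 0.35 to 0.9 m from the base axis. Payload 7.2 kg.
Tool frame: the origin (TCP) lies midway between the tips of the shut fingers; the grasp point (between the pads) lies 19 mm behind it; z points along the fingers, y is the line along which they close (so a half turn about z gives the same grasp; the last joint's range is limited). The gripper opens to 85 mm and grips with 20 to 120 N. Pads are 22 mm wide; open, the fingers measure 114 mm over their backs; the gripper's body (76 mm by 85 mm) begins 54 mm behind the grasp point. The pads swing forward as they close: fully open they stand 13 mm farther back than shut.
Start: joints at [-1.393, 0.411, -0.013, 1.596, 0.006, 1.134, -0.082], TCP at [0.152, 0.606, 0.231] pointing down, gripper open.
Joint ranges: [-2.95, 2.95], [-0.29, 1.99], [-1.47, 1.44], [0.14, 2.54], [-1.03, 4.17], [0.13, 1.85], [-2.86, 2.86]. Speed limits (rad/s): [2.39, 2.39, 3.01, 3.01, 3.14, 3.14, 3.14].

INTERFACE

Orientations are given as a unit quaternion [x, y, z, w].
In Python, from plant import bot, vision, close_job gives the robot as it stands.
- The arm moves only by the tool carry_out, never from a script. Its argument "commands" is a list of rows, each a list of 3 entries, a list of its own where there are three numbers: the shift along the tool's x, y, z each as a share of 0.03 m, from -1 to 1, then the turn, a rotation vector about the tool's x, y, z each as a share of 0.1 rad, from -1 to 1, then the opening, from -1 (shut) to 1 (fully open), so that 0 is half open. In form: [[[dx, dy, dz], [ax, ay, az], grip], ...]. A call has exactly 5 rows; each row shifts and turns the commanded pose from where the row before left it, along the tool's axes as they then stand; what a row does not reach is not made up. A row lasts 1/8 s, in which the tool goes at most 62.5 mm and 10.7 degrees, less where a joint would pass 70% of its speed; a pose out of reach is approached as far as the arm can. A call with a number of a shift or a turn outside -1 to 1 is refused whole. A call with a gripper value outside its range is refused whole. The fingers move at their own pace and stop on an object; "grip_force" is the grip in N (left out, the last holds). Time passes only in rows, so rows that do not move let the fingers close, or fill a call up. It gives the time, the measured TCP pose, the force, the opening and the grip force at its end, in the units of the state.
- bot.get_obs(): the state, without advancing time (a new reading comes with each control period).
- vision.get_image(name): name is "scene" or "side" or "wrist"; returns a dict with "color" (420x560x3 uint8, red, green, blue), "range_z" (420x560 float32, m along the optical axis (not along the pixel's ray), 0 where there is no reading), "fov_y" (degrees; the focal length in pixels is half the picture's height over the tangent of half this angle, whatever the lens; pixels are square), "cx", "cy" (the principal point, pixels), "extrinsics" (4x4, takes a point from world to camera coordinates); the wrist camera has in their place "hand_eye" (4x4, takes a point from camera to tool coordinates, whose origin is the TCP and whose axes are the flange's). Camera axes: x right, y down, z forward; pixel columns grow to the right and rows downward; lengths in m; the calibration is good to about 2 mm. A picture is of the moment at which its call begins: read the wrist's pose just before it.
- close_job(): hands the job in; it is judged then, once.
The state is a dict: "t": time; "qpos": joint angles; "qvel": joint speeds; "joint_torque": joint torques, N m; "tool_pos": TCP position; "tcp_rot": TCP orientation; "contact_force": force on the tool from outside, world axes, zero at the start; "moment": the same for the moment, N m; "gripper_width": finger opening in m; "gripper_force": force on a finger pad.
Only numpy, scipy, OpenCV 4.12 (cv2) and the standard library are available. Lean on these libraries where they do the work, as an engineer would, in place of code of your own. Each camera call takes 0.05 s, during which the arm holds its last target. There are 200 camera calls.

TASK

Build up one cab mount in the blue assembly nest: lower the black mount body into the pocket, then the red pad on top of it. Then take the steel cap plate, which stands on end in the wooden rack, lay it flat on the black mat and let go, pick it up again lying flat and lower it onto the pad; all three must end fully down and square in the pocket, set down and not dropped. Leave the gussets in the rack and the other things on the bench where they are.

Things in the scene. Friction and masses are not known exactly. Their poses are not given: they have to be found in the camera images.
- nest: Assembly nest, fixed: blue base 130 (x) x 104 (y) x 12 mm, on it a pocket 69 (x) x 53 (y) mm. Steel walls, 8 thick, 50 high above the pocket floor, close both x ends and turn the corners, covering the outer 12 mm of each long side; the middle 45 mm of both long sides (+y, -y) is open, for the fingers. Yellow lips flare outward above, to 64 mm. Origin: centre of underside.
- pocket (a point): Centre of the pocket floor, 12 mm above the bench; axes as the nest's. Parts have 2.5 mm clearance each side; stacked they reach 50 mm above it (body 28, pad 14, plate 8), level with the tops of the steel walls.
- mount_body: Black mount body, a rigid block 64 (x) x 48 (y) x 28 (z) mm with a square bore to look at (its middle is solid to the touch), about 0.4 kg, lying flat on the bench; either side may be up. Origin: its middle, 14 mm above its underside.
- pad: Red pad, a stiff spacer 64 (x) x 48 (y) x 14 (z) mm, about 0.06 kg, lying flat on the bench. Origin: its middle, 7 mm above its underside. Body and pad change places from run to run.
- cap_plate: Bright steel cap plate, 64 (z) x 48 (y) x 8 (x) mm, about 0.19 kg, standing on a short end in one of the rack's three slots, its flat faces towards its own +x and -x. Origin: its middle. At the start its own z is up and it reaches 70 mm above the bench; once laid flat its own x is vertical. Either face may be up. In the nest its 64 mm side goes along the nest's x.
- rack: Wooden plate rack, fixed: base 150 (x) x 70 (y) x 6 mm, three slots at x = -45, 0 and +45 mm, each 10 mm wide between two ribs 5 mm thick that rise to 30 mm above the bench; plates stand in them, faces to the rack's x. Origin: centre of the underside.
- mat: Black rubber mat, fixed, 150 (x) x 170 (y) x 3 mm, free space to lay the plate down. Origin: centre of the underside.
- gusset_a: Dark steel gusset, L-shaped, 8 x 60 x 50 mm, standing in another rack slot; leave it. Origin: centre of its underside.
- gusset_b: The second dark gusset, the same, in the third slot; leave it. Origin: centre of its underside.
- fitting: Brass fitting, 26 mm across, 30 mm high, standing on the bench; leave it. Origin: centre of its underside.
- bushing: Black rubber bushing, 34 mm across, 24 mm high; leave it. Origin: centre of its underside.
- wrench: Steel wrench, 190 mm long, lying on the bench; leave it. Origin: its middle, on the bench; it lies along its own x.
- jar: Jar with a blue cap, 60 mm across, 75 mm high; leave it. Origin: centre of its underside.
Things that resemble listed ones, but are neither listed nor needed, are in the scene too. What is meant by the mount_body is not turquoise, and is the larger of those in its own colour. What is shaped like the pad but yellow is not meant.

How it is judged:
On the way, in this order (a step that is already met when the one before it is completed fails the run):
1. the mount body lies fully down and square in the pocket, let go (horizontal distance between mount_body and pocket below 0.005 m and z of mount_body in the frame of pocket between 0.011 and 0.017 m and angle between the z axis of mount_body and the z axis of nest, either way round below 0.07 rad and angle between the x axis of mount_body and the x axis of nest, either way round below 0.1 rad and contact force between mount_body and the fingers below 0.1 N and linear speed of mount_body below 0.02 m/s), for 0.2 s.
2. the red pad lies flat on the mount body in the pocket, let go (horizontal distance between each of mount_body, pad and pocket below 0.005 m and z of mount_body in the frame of pocket between 0.011 and 0.017 m and angle between the z axis of each of mount_body, pad and the z axis of nest, either way round below 0.07 rad and angle between the x axis of each of mount_body, pad and the x axis of nest, either way round below 0.1 rad and z of pad in the frame of pocket between 0.032 and 0.038 m and contact force between pad and the fingers below 0.1 N and linear speed of pad below 0.02 m/s), for 0.2 s.
3. the cap plate lies flat on the black mat (its middle over the mat), let go (angle between the x axis of cap_plate and the z axis of mat, either way round below 0.1 rad and z of cap_plate in the frame of mat below 0.013 m and x of cap_plate in the frame of mat between -0.085 and 0.085 m and y of cap_plate in the frame of mat between -0.095 and 0.095 m and contact force between cap_plate and the fingers below 0.1 N and linear speed of cap_plate below 0.02 m/s), for 0.2 s.
4. the cap plate lies flat on the pad in the pocket, let go (horizontal distance between each of mount_body, pad, cap_plate and pocket below 0.005 m and z of mount_body in the frame of pocket between 0.011 and 0.017 m and angle between the z axis of each of mount_body, pad and the z axis of nest, either way round below 0.07 rad and angle between the x axis of each of mount_body, pad and the x axis of nest, either way round below 0.1 rad and z of pad in the frame of pocket between 0.032 and 0.038 m and z of cap_plate in the frame of pocket between 0.043 and 0.049 m and angle between the x axis of cap_plate and the z axis of nest, either way round below 0.07 rad and angle between the z axis of cap_plate and the x axis of nest, either way round below 0.1 rad and contact force between cap_plate and the fingers below 0.1 N and linear speed of cap_plate below 0.02 m/s), for 0.2 s.
At the end, for the whole second after the job is handed in: Mount body, red pad and cap plate are stacked in this order in the pocket, each within 5 mm of the pocket's centre and 3 mm of its proper height, flat within 4 degrees and square to the nest within about 6 degrees, all let go and at rest (all of step 4 and linear speed of each of mount_body, pad below 0.02 m/s and contact force between each of mount_body, pad and the fingers below 0.1 N); the robot touches nothing.
It fails at once if a part is dropped or flung into the nest (faster than 0.4 m/s within 40 mm of the pocket's axis and less than 80 mm above its floor) ((linear speed of mount_body above 0.4 m/s and horizontal distance between mount_body and pocket below 0.04 m and z of mount_body in the frame of pocket below 0.08 m) or (linear speed of pad above 0.4 m/s and horizontal distance between pad and pocket below 0.04 m and z of pad in the frame of pocket below 0.08 m) or (linear speed of cap_plate above 0.4 m/s and horizontal distance between cap_plate and pocket below 0.04 m and z of cap_plate in the frame of pocket below 0.08 m)).
It fails at once if a gusset in the rack is moved more than 30 mm (distance of any of gusset_a, gusset_b from where it was at the start of the episode above 0.03 m).
It fails at once if the fitting, bushing, wrench or jar is moved more than 30 mm (distance of any of fitting, bushing, wrench, jar from where it was at the start of the episode above 0.03 m).
It also fails if it takes over 72 s, if anything falls off the work surface, if the arm or the gripper's body presses on something with over 40 N, if the wrist force passes 120 N, or if a joint passes its speed limit or range.

## Working session

There is one attempt and no reset: what is moved stays moved. The work goes in short steps, Python scripts to look and compute and a tool call to move; the robot and the scene stay as the last step left them, time stands still between calls to the robot, and variables do not carry over. Pictures are saved under pics/ and viewed, at most 13 in all, crops included, and the job is handed in when it is done.

Besides the shell and the picture viewer there is one more tool, called after ">>>" as name(argument=value, ...), one argument or row to a line, values as JSON. carry_out: Moves the arm, as the interface text tells. Shift numbers are shares of 0.03 m and turn numbers shares of 0.1 rad, none past 1 either way. Its arguments: {"type":"object","properties":{"commands":{"type":"array","items":{"type":"array"}},"grip_force":{"type":"number"}},"required":["commands"]}

```bash
ls; mkdir -p pics; cat > h.py <<'E'
import numpy as np, cv2
from scipy.spatial.transform import Rotation as R
from plant import bot, vision, close_job
def cap(name):
    o=bot.get_obs(); im=vision.get_image(name)
    f=im['color'].shape[0]/2/np.tan(np.radians(im['fov_y'])/2)
    if name=='wrist':
        T=np.eye(4);T[:3,:3]=R.from_quat(o['tcp_rot']).as_matrix();T[:3,3]=o['tool_pos']
        cw=T@im['hand_eye']
    else: cw=np.linalg.inv(im['extrinsics'])
    return dict(c=im['color'],d=im['range_z'],f=f,cx=im['cx'],cy=im['cy'],cw=cw,o=o)
def ray(I,u,v,z):
    d=I['cw'][:3,:3]@np.array([(u-I['cx'])/I['f'],(v-I['cy'])/I['f'],1.]); p=I['cw'][:3,3]
    return p+d*(z-p[2])/d[2]
def cloud(I):
    v,u=np.indices(I['d'].shape); d=I['d']
    P=np.stack([(u-I['cx'])/I['f']*d,(v-I['cy'])/I['f']*d,d],-1)
    W=P@I['cw'][:3,:3].T+I['cw'][:3,3]; W[d<=0]=np.nan
    return W
def save(n,I): cv2.imwrite(n,I[:,:,::-1])
E
python3 - <<'E'
from h import *
for n in('scene','side'):
    I=cap(n);save(f'pics/{n}0.png',I['c']);np.save(n+'0.npy',I,allow_pickle=True);print(n,I['f'],I['cw'].round(3).tolist())
o=bot.get_obs();print(o['t'],o['tool_pos'],o['tcp_rot'],o['gripper_width'],o['contact_force'])
E
```

```text
pics
scene 444.7805051124168 [[0.526, 0.485, -0.698, 1.321], [0.85, -0.283, 0.444, -0.576], [0.018, -0.827, -0.561, 0.697], [0.0, 0.0, 0.0, 1.0]]
side 488.8832035461121 [[-0.976, -0.097, 0.197, 0.317], [-0.219, 0.505, -0.835, 0.784], [-0.019, -0.858, -0.514, 0.61], [0.0, 0.0, 0.0, 1.0]]
0.1 [0.15204305 0.60574883 0.23052954] [ 1.22582013e-01  9.92458108e-01 -7.43970085e-04 -2.02882528e-05] 0.08561818761500213 [ 0.0976884  -0.34680117 -0.2112406 ]
```

View pics/scene0.png

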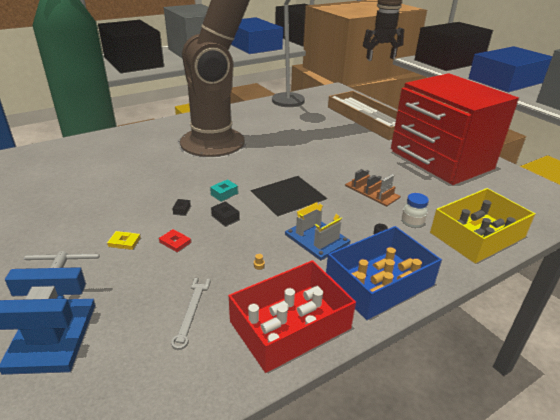

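View pics/side0.png

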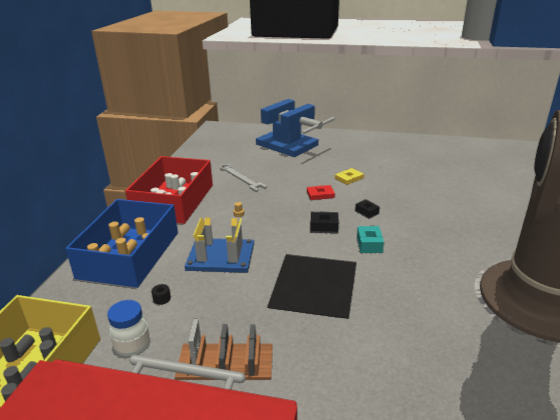

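The scene view shows the nest at (317,235), the mat at (288,194), the rack at (373,186) and the red pad at (175,240); its yellow lookalike is at (123,240). There are two black blocks, at (226,213) and the smaller (181,207), plus a turquoise one at (224,189). In the side view, the bright plate is in the rack's left slot at (195,342).

```bash
python3 - <<'E'
from h import *
Is={n:np.load(n+'0.npy',allow_pickle=True).item() for n in('scene','side')}
def comp(n,seed,sel,z,lab):
    I=Is[n];W=cloud(I);hsv=cv2.cvtColor(I['c'],cv2.COLOR_RGB2HSV).astype(int)
    m=sel(hsv[...,0],hsv[...,1],hsv[...,2],W).astype(np.uint8)
    k,L=cv2.connectedComponents(m)
    u,v=seed;w=L[v-8:v+9,u-8:u+9];w=w[w>0]
    if not len(w):print(lab,n,'none');return
    M=L==np.bincount(w).argmax()
    P=W[M];zz=np.nanpercentile(P[:,2],[2,50,98]);
    T=P[np.abs(P[:,2]-z)<.004,:2].astype(np.float32)
    r=cv2.minAreaRect(T*1000) if len(T)>5 else None
    print(lab,n,M.sum(),zz.round(4),r)
blk=lambda h,s,v,W:(v<62)&(W[...,2]>.006)
red=lambda h,s,v,W:((h<8)|(h>172))&(s>150)&(v>80)
comp('scene',(226,213),blk,.028,'blackbig');comp('side',(325,222),blk,.028,'blackbig')
comp('scene',(181,207),blk,.02,'blacksmall');comp('side',(367,208),blk,.02,'blacksmall')
comp('scene',(175,240),red,.014,'red');comp('side',(320,192),red,.014,'red')
mat=lambda h,s,v,W:(v<60)&(W[...,2]<.008)
comp('scene',(288,194),mat,.003,'mat');comp('side',(315,285),mat,.003,'mat')
blue=lambda h,s,v,W:(h>100)&(h<125)&(s>120)&(W[...,2]<.016)
comp('scene',(310,240),blue,.012,'nest');comp('side',(220,262),blue,.012,'nest')
yel=lambda h,s,v,W:(h>18)&(h<35)&(s>120)&(W[...,2]>.03)
for n,s in(('scene',(310,209)),('scene',(330,222)),('side',(203,228)),('side',(236,228))):comp(n,s,yel,.07,'lip')
wood=lambda h,s,v,W:(h<20)&(s>100)&(W[...,2]<.012)
comp('scene',(365,193),wood,.006,'rack');comp('side',(215,362),wood,.006,'rack')
# rack-region height
for n in Is:
    W=cloud(Is[n]);print(n,'table z',np.nanmedian(W[...,2]))
c=Is['side']['c'][140:400,130:430];save('pics/crop1.png',cv2.resize(c,None,fx=2.3,fy=2.3,interpolation=cv2.INTER_CUBIC))
E
```

```text
blackbig scene 412 [0.0073 0.0266 0.0315] ((438.4875793457031, -168.30844116210938), (69.99735260009766, 46.15977478027344), 7.883214950561523)
blackbig side 485 [0.0069 0.026  0.0303] ((435.5571594238281, -165.04225158691406), (60.54759979248047, 49.024993896484375), 9.495763778686523)
blacksmall scene 196 [0.0072 0.0204 0.0252] ((346.8708190917969, -255.3358612060547), (34.782936096191406, 45.975276947021484), 50.416534423828125)
blacksmall side 249 [0.0065 0.0186 0.023 ] ((344.3750305175781, -250.46591186523438), (35.6568603515625, 46.782588958740234), 49.49259567260742)
red scene 409 [0.0052 0.0146 0.0177] ((468.5278625488281, -321.59619140625), (66.02129364013672, 49.12874221801758), 21.393226623535156)
red side 318 [0.0019 0.0131 0.0164] ((467.1116943359375, -318.9918518066406), (62.86930847167969, 52.12890625), 19.31444549560547)
mat scene 1504 [0.0015 0.0042 0.0069] ((425.05059814453125, 40.1192626953125), (167.6159210205078, 148.23170471191406), 89.45053100585938)
mat side 4204 [0.0012 0.0034 0.0057] ((425.3626708984375, 42.329864501953125), (147.4988555908203, 171.197006225
[... 502 characters left out ...]
6.906063079833984), (22.157514572143555, 69.43638610839844), 8.011940002441406)
lip side 193 [0.0627 0.0708 0.0773] ((666.9244384765625, -4.911476135253906), (18.702301025390625, 70.43514251708984), 9.118827819824219)
lip side 120 [0.0624 0.0716 0.0772] ((602.1915893554688, -15.699344635009766), (18.121170043945312, 73.56057739257812), 7.301381587982178)
rack scene 330 [0.0025 0.0069 0.0117] ((534.4554443359375, 263.14794921875), (151.62326049804688, 72.7630386352539), 11.959121704101562)
rack side 301 [0.0045 0.0068 0.0101] ((560.0601196289062, 261.1190490722656), (21.47774314880371, 53.34369659423828), 12.044293403625488)
scene table z 0.002261320475304307
side table z 0.001859956423470921
```

View pics/crop1.png

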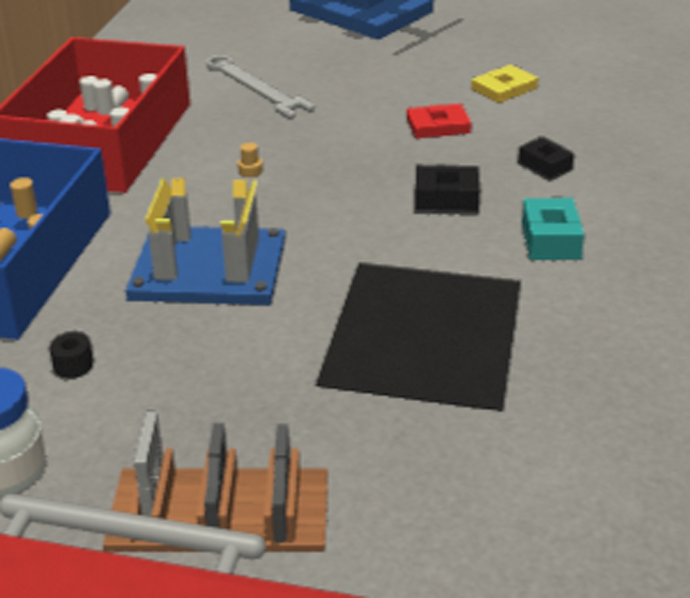

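Two blocks are black: the large one at scene (226,213), crop (447,190), measures about 64x48x28 mm. The one at scene (181,207), crop (546,158), is only about 35x46 mm. The large one fits "the larger in its colour", so it is the mount body. The crop confirms this, and also shows the red pad at (438,120) and the bright plate in the rack's +x slot at (148,460).

```bash
cat >> h.py <<'E'
def mv(target,yaw_y):
    """steps (tool axes, shares) from current pose to target, turn about tool z so tool y has world yaw yaw_y(deg)"""
    o=bot.get_obs();M=R.from_quat(o['tcp_rot']).as_matrix()
    y=np.degrees(np.arctan2(M[1,1],M[0,1]));dz=-(yaw_y-y+180)%360-180 if False else -(((yaw_y-y)+180)%360-180)
    d=M.T@(np.array(target)-o['tool_pos'])
    print('tcp',o['tool_pos'].round(4),'yaw y %.2f'%y,'| shift first (0.03):',(d/.03).round(3),'turn z (0.1): %.3f'%(np.radians(dz)/.1),'zaxis',M[:,2].round(4))
E
python3 - <<'E'
from h import *
I=np.load('scene0.npy',allow_pickle=True).item();W=cloud(I);hsv=cv2.cvtColor(I['c'],cv2.COLOR_RGB2HSV).astype(int)
m=((hsv[...,0]<8)|(hsv[...,0]>172))&(hsv[...,1]>150);m[:, :380]=0
print('cabinet',np.nanpercentile(W[m],[1,99],axis=0).round(3))
I=np.load('side0.npy',allow_pickle=True).item();W=cloud(I)
P=W[300:400,175:275].reshape(-1,3);c=I['c'][300:400,175:275].reshape(-1,3).astype(int)
th=np.radians(12);d=P[:,:2]-[.534,.263];X=d[:,0]*np.cos(th)+d[:,1]*np.sin(th);Y=-d[:,0]*np.sin(th)+d[:,1]*np.cos(th)
for a,b in((-65,-25),(-20,20),(25,65)):
    s=(P[:,2]>.04)&(P[:,2]<.08)&(X*1000>a)&(X*1000<b)&(abs(Y)<.04)
    print(a,s.sum(),np.percentile(X[s],[5,50,95]).round(4),np.percentile(Y[s],[2,98]).round(4),P[s,2].max(),np.median(c[s],0))
mv([.437,-.167,.17],98.7)
E
```

```text
cabinet [[0.376 0.485 0.006]
 [0.632 0.703 0.242]]
-65 205 [-0.0487 -0.0453 -0.0412] [-0.0249  0.0347] 0.05903385576001108 [94. 94. 91.]
-20 212 [-0.0038 -0.0005  0.0037] [-0.0261  0.0328] 0.058485872209098844 [94. 94. 91.]
25 291 [0.0409 0.0429 0.0484] [-0.0225  0.0251] 0.07262644842810861 [103. 102.  98.]
tcp [0.152  0.6057 0.2305] yaw y 75.92 | shift first (0.03): [-15.48  -22.67    2.053] turn z (0.1): -3.976 zaxis [-2.0e-04 -1.5e-03 -1.0e+00]
```

>>> carry_out(
  commands=[
    [[0,-1,0],[0,0,-1],1],
    [[0,-1,0],[0,0,-1],1],
    [[0,-1,0],[0,0,-1],1],
    [[0,-1,0],[0,0,-1],1],
    [[-0.7,-1,0],[0,0,0],1],
  ],
)

```text
t: 0.72
tool_pos: [0.1647, 0.4601, 0.2311]
tcp_rot: [-0.079, 0.997, -0.0, -0.0]
contact_force: [-0.1, -0.3, 1.3]
gripper_width: 0.0855
gripper_force: 0.0
```

>>> carry_out(
  commands=[
    [[-0.7,-1,0],[0,0,0],1],
    [[-0.7,-1,0],[0,0,0],1],
    [[-0.7,-1,0],[0,0,0],1],
    [[-0.7,-1,0],[0,0,0],1],
    [[-0.7,-1,0],[0,0,0],1],
  ],
)

```text
t: 1.35
tool_pos: [0.2935, 0.3278, 0.2311]
tcp_rot: [-0.077, 0.997, -0.0, -0.0]
contact_force: [-0.0, 0.3, 0.2]
gripper_width: 0.0854
gripper_force: 0.0
```

>>> carry_out(
  commands=[
    [[-0.7,-1,0],[0,0,0],1],
    [[-0.7,-1,0],[0,0,0],1],
    [[-0.7,-1,0],[0,0,0],1],
    [[0,-1,0],[0,0,0],1],
    [[0,-1,0],[0,0,0],1],
  ],
)

```text
t: 1.98
tool_pos: [0.3782, 0.1892, 0.231]
tcp_rot: [-0.077, 0.997, -0.0, -0.0]
contact_force: [-0.3, 0.5, -0.7]
gripper_width: 0.0852
gripper_force: 0.0
```

>>> carry_out(
  commands=[
    [[0,-1,0],[0,0,0],1],
    [[0,-1,0],[0,0,0],1],
    [[0,-1,0],[0,0,0],1],
    [[0,-1,0],[0,0,0],1],
    [[0,-1,0],[0,0,0],1],
  ],
)

```text
t: 2.6
tool_pos: [0.401, 0.0412, 0.2312]
tcp_rot: [-0.077, 0.997, 0.0, -0.0]
contact_force: [-0.3, -0.1, -0.4]
gripper_width: 0.0854
gripper_force: 0.0
```

>>> carry_out(
  commands=[
    [[0,-1,0],[0,0,0],1],
    [[0,-1,0.5],[0,0,0],1],
    [[0,-0.7,0.5],[0,0,0],1],
    [[0,0,0.5],[0,0,0],1],
    [[0,0,0],[0,0,0],1],
  ],
)

```text
t: 3.22
tool_pos: [0.4127, -0.038, 0.1854]
tcp_rot: [-0.077, 0.997, -0.0, -0.001]
contact_force: [-0.4, 0.9, 0.7]
gripper_width: 0.0852
gripper_force: 0.0
```

```bash
python3 - <<'E'
from h import *
I=cap('wrist');save('pics/w1.png',I['c']);np.save('w1.npy',I,allow_pickle=True);print(I['f'],I['cw'].round(3).tolist())
mv([.437,-.167,.1],98.7);print(I['o']['t'])
E
```

```text
326.8997104145479 [[-0.152, 0.941, 0.304, 0.335], [0.988, 0.145, 0.047, -0.05], [0.0, 0.307, -0.952, 0.328], [0.0, 0.0, 0.0, 1.0]]
tcp [ 0.4132 -0.0378  0.1861] yaw y 98.83 | shift first (0.03): [-0.126 -4.378  2.87 ] turn z (0.1): 0.023 zaxis [-1.3e-03 -3.0e-04 -1.0e+00]
3.225
```

View pics/w1.png

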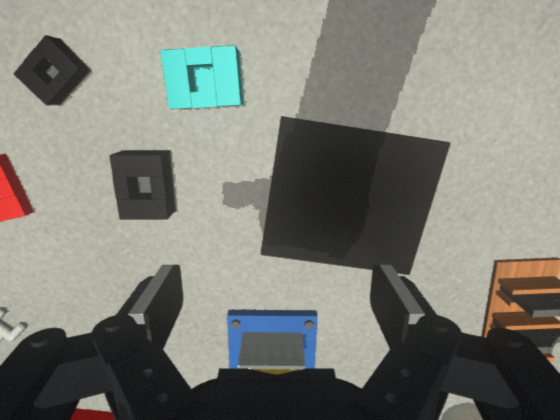

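The wrist view shows the body at (143,185), the small black block at (52,70), turquoise at (202,77), the pad's edge at (12,190), the mat at (355,195) and the nest at (272,340).

```bash
cat >> h.py <<'E'
def top(I,sel,z,lab,near=None,tol=.004):
    """minAreaRect of the surface at height z within colour selection; prints centre mm, sides, yaw of long side"""
    W=cloud(I);hsv=cv2.cvtColor(I['c'],cv2.COLOR_RGB2HSV).astype(int)
    m=(sel(hsv[...,0],hsv[...,1],hsv[...,2])&(np.abs(W[...,2]-z)<tol)).astype(np.uint8)
    if near is not None: m&=(np.hypot(W[...,0]-near[0],W[...,1]-near[1])<near[2]).astype(np.uint8)
    k,L,S,_=cv2.connectedComponentsWithStats(m)
    i=1+S[1:,4].argmax();v,u=np.nonzero(L==i)
    P=np.array([ray(I,a,b,z) for a,b in zip(u,v)])[:,:2].astype(np.float32)
    (c,(w,h),a)=cv2.minAreaRect(P*1000); a=a if w>h else a+90
    print(lab,len(P),'c',np.round(c,1),'sides',round(max(w,h),1),round(min(w,h),1),'yaw %.2f'%((a+90)%180-90),'medz',np.nanmedian(W[v,u,2]).round(4))
BLK=lambda h,s,v:(v<80)
RED=lambda h,s,v:((h<8)|(h>172))&(s>150)
BLUE=lambda h,s,v:(h>95)&(h<130)&(s>110)
E
python3 - <<'E'
from h import *
I=np.load('w1.npy',allow_pickle=True).item()
top(I,BLK,.028,'body',(.437,-.167,.06))
top(I,lambda h,s,v:v<50,.003,'mat',(.425,.04,.15),.003)
top(I,RED,.014,'pad',(.468,-.32,.08))
for n in('scene0','side0'):
    J=np.load(n+'.npy',allow_pickle=True).item();top(J,BLK,.028,n,(.437,-.167,.06));top(J,RED,.014,n,(.468,-.32,.08));top(J,BLUE,.012,n,(.634,-.009,.1))
E
```

```text
body 2829 c [ 434.  -164.9] sides 62.7 49.3 yaw 8.74 medz 0.0275
mat 12954 c [418.6  33.1] sides 144.0 141.1 yaw 81.42 medz 0.0026
pad 877 c [ 464.8 -295.1] sides 65.1 26.6 yaw -5.81 medz 0.0133
scene0 252 c [ 438.7 -168.7] sides 70.1 50.4 yaw 8.38 medz 0.0287
scene0 339 c [ 469.1 -322. ] sides 69.9 51.4 yaw 22.10 medz 0.015
scene0 646 c [636.5 -12.7] sides 132.8 108.0 yaw 7.79 medz 0.0128
side0 293 c [ 435.4 -162.3] sides 61.0 52.4 yaw 10.85 medz 0.028
side0 226 c [ 467.2 -315.9] sides 63.9 54.2 yaw 21.63 medz 0.014
side0 1144 c [632.8  -5.1] sides 129.5 108.6 yaw 8.28 medz 0.0124
```

>>> carry_out(
  commands=[
    [[0,-0.86,0],[0,0,0],1],
    [[0,-0.86,0.2],[0,0,0],1],
    [[0,-0.86,0.4],[0,0,0],1],
    [[0,-0.86,0.7],[0,0,0],1],
    [[0,-0.86,0.7],[0,0,0],1],
  ],
)

```text
t: 3.9
tool_pos: [0.4344, -0.1656, 0.1265]
tcp_rot: [-0.078, 0.997, 0.0, 0.001]
contact_force: [0.9, 0.5, -0.5]
gripper_width: 0.0855
gripper_force: 0.0
```

>>> carry_out(
  commands=[
    [[0,0,1],[0,0,0],1],
    [[0,0,1],[0,0,0],1],
    [[0,0,0],[0,0,0],1],
    [[0,0,0],[0,0,0],1],
    [[0,0,0],[0,0,0],1],
  ],
  grip_force=40,
)

```text
t: 4.53
tool_pos: [0.4344, -0.1653, 0.0676]
tcp_rot: [-0.077, 0.997, -0.0, 0.001]
contact_force: [0.5, -0.4, 0.4]
gripper_width: 0.0853
gripper_force: 0.0
```

```bash
python3 - <<'E'
from h import *
I=cap('wrist');save('pics/w2.png',I['c'])
mv([.434,-.165,.006],98.7)
top(I,BLK,.028,'body',(.437,-.167,.06));top(I,RED,.014,'pad',(.468,-.32,.08))
E
```

```text
tcp [ 0.4343 -0.1652  0.0674] yaw y 98.86 | shift first (0.03): [0.014 0.01  2.048] turn z (0.1): 0.028 zaxis [ 0.0022 -0.     -1.    ]
body 6567 c [ 434.3 -166.6] sides 64.7 47.6 yaw 8.81 medz 0.0275
pad 5735 c [ 465.3 -318.8] sides 63.4 50.9 yaw 21.91 medz 0.0134
```

View pics/w2.png

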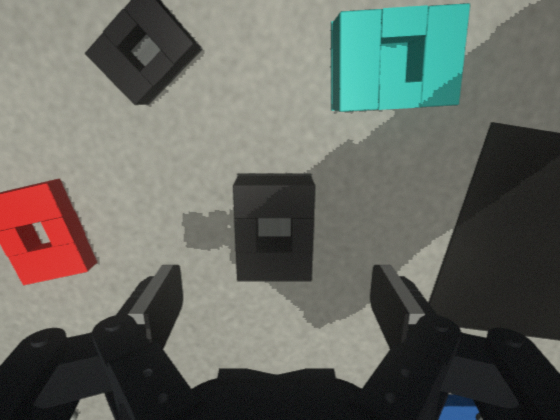

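The body is at (274,228), centred between the fingers and square to them. The red pad with its square hole is at (45,232).

>>> carry_out(
  commands=[
    [[0,0,0.8],[0,0,0],1],
    [[0,0,0.8],[0,0,0],1],
    [[0,0,0.45],[0,0,0],1],
    [[0,0,0],[0,0,0],1],
    [[0,0,0],[0,0,0],-1],
  ],
  grip_force=40,
)

```text
t: 5.2
tool_pos: [0.4339, -0.1655, 0.0055]
tcp_rot: [-0.077, 0.997, -0.0, 0.0]
contact_force: [-0.1, -0.1, -0.2]
gripper_width: 0.0699
gripper_force: 0.0
```

>>> carry_out(
  commands=[
    [[0,0,0],[0,0,0],-1],
    [[0,0,0],[0,0,0],-1],
    [[0,0,0],[0,0,0],-1],
    [[0,0,0],[0,0,0],-1],
    [[0,0,-0.3],[0,0,0],-1],
  ],
)

```text
t: 5.82
tool_pos: [0.433, -0.1651, 0.014]
tcp_rot: [-0.077, 0.997, 0.0, -0.0]
contact_force: [0.3, -0.4, -3.4]
gripper_width: 0.0474
gripper_force: 42.7
```

>>> carry_out(
  commands=[
    [[0,0,-1],[0,0,0],-1],
    [[0,0,-1],[0,0,0],-1],
    [[-0.5,0.2,-1],[0,0,0],-1],
    [[-1,0.4,-1],[0,0,0],-1],
    [[-1,0.4,-1],[0,0,0],-1],
  ],
)

```text
t: 6.45
tool_pos: [0.503, -0.1236, 0.1654]
tcp_rot: [-0.077, 0.997, 0.0, -0.0]
contact_force: [0.5, -0.1, -3.1]
gripper_width: 0.0474
gripper_force: 42.9
```

>>> carry_out(
  commands=[
    [[-1,0.4,-1],[0,0,0],-1],
    [[-1,0.4,-0.8],[0,0,0],-1],
    [[-1,0.5,0],[0,0,0],-1],
    [[-1,0.5,0],[0,0,0],-1],
    [[-1,0.5,0],[0,0,0],-1],
  ],
)

```text
t: 7.08
tool_pos: [0.6407, -0.0321, 0.2181]
tcp_rot: [-0.077, 0.997, -0.0, -0.0]
contact_force: [0.8, -1.0, -3.2]
gripper_width: 0.0476
gripper_force: 42.9
```

>>> carry_out(
  commands=[
    [[-1,0.5,0],[0,0,0],-1],
    [[-1,0.3,0],[0,0,0],-1],
    [[0,0,0],[0,0,0],-1],
    [[0,0,0],[0,0,0],-1],
    [[0,0,0],[0,0,0],-1],
  ],
)

```text
t: 7.7
tool_pos: [0.6953, -0.0009, 0.2181]
tcp_rot: [-0.076, 0.997, -0.0, -0.0]
contact_force: [-0.3, -0.3, -2.7]
gripper_width: 0.0473
gripper_force: 42.8
```

```bash
python3 - <<'E'
from h import *
I=cap('wrist');save('pics/w3.png',I['c']);np.save('w3.npy',I,allow_pickle=True)
mv([.634,-.009,.12],98.2)
top(I,BLUE,.012,'nest',(.634,-.009,.12))
E
```

```text
tcp [ 0.6955 -0.0007  0.2182] yaw y 98.77 | shift first (0.03): [2.067 0.04  3.274] turn z (0.1): 0.100 zaxis [-1.e-04 -0.e+00 -1.e+00]
nest 8411 c [633.8  -9.3] sides 128.4 102.3 yaw 8.15 medz 0.0116
```

View pics/w3.png

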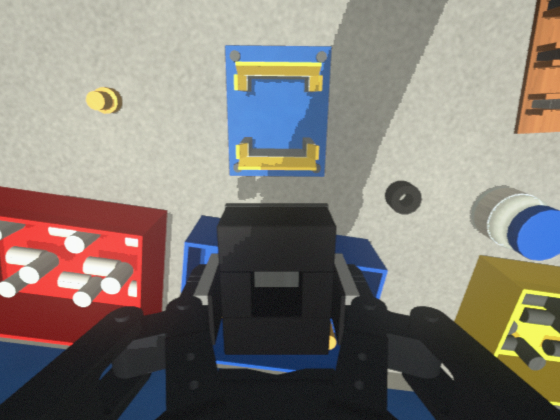

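The nest is fully visible at (277,110), with the pocket at (278,113). The held body hangs square between the fingers at (277,280).

```bash
python3 - <<'E'
from h import *
I=np.load('w3.npy',allow_pickle=True).item();W=cloud(I);o=I['o']
M=R.from_quat(o['tcp_rot']).as_matrix();L=(W-o['tool_pos'])@M
for r in range(200,370,10): print(r,L[r,235].round(4),L[r,277].round(4))
c=L[:,240];s=(abs(c[:,2]+.022)<.004);print(np.nonzero(s)[0][[0,-1]],c[s][[0,-1]].round(4))
c=L[:,315];s=(abs(c[:,2]+.022)<.004);print(np.nonzero(s)[0][[0,-1]],c[s][[0,-1]].round(4))
YEL=lambda h,s,v:(h>18)&(h<35)&(s>120)
top(I,YEL,.074,'lips',(.6,-.014,.03),.006);top(I,YEL,.074,'lips',(.667,-.005,.03),.006)
E
```

```text
200 [-0.0345 -0.0476  0.2193] [-0.0342  0.0011  0.2182]
210 [ 0.031  -0.0184 -0.0039] [ 0.0307  0.0004 -0.0033]
220 [ 0.031  -0.0168 -0.0166] [ 0.0309  0.0004 -0.0163]
230 [ 0.029  -0.0162 -0.0224] [ 0.0287  0.0004 -0.0217]
240 [ 0.0246 -0.0165 -0.0221] [ 0.0248  0.0004 -0.0226]
250 [ 0.0199 -0.0167 -0.0217] [ 0.0199  0.0004 -0.0217]
260 [ 0.0161 -0.0167 -0.0229] [ 0.0155  0.0004 -0.0218]
270 [ 0.0112 -0.017  -0.0224] [ 0.0108  0.0004 -0.0218]
280 [ 0.0064 -0.0172 -0.0222] [-0.0085  0.0004  0.0022]
290 [ 0.0011 -0.0175 -0.0215] [-0.0123  0.0004 -0.0007]
300 [-0.0037 -0.0176 -0.0217] [-0.0124  0.0004 -0.0091]
310 [-0.0083 -0.0177 -0.0223] [-0.0123  0.0004 -0.0169]
320 [-0.0131 -0.0179 -0.0228] [-0.0142  0.0004 -0.0213]
330 [-0.0193 -0.0183 -0.0215] [-0.0192  0.0004 -0.0217]
340 [-0.0243 -0.0184 -0.022 ] [-0.0251  0.0004 -0.0212]
350 [-0.0307 -0.0188 -0.021 ] [-0.0304  0.0004 -0.0214]
360 [nan nan nan] [-0.2035  0.0009  0.1542]
[223 354] [[ 0.0307 -0.0146 -0.0191]
 [-0.0324 -0.0165 -0.0216]]
[223 354] [[ 0.0312  0.0155 -0.0205]
 [-0.033   0.0178 -0.0211]]
lips 618 c [594.2 -14.8] sides 58.4 7.2 yaw -82.37 medz 0.0741
lips 515 c [673.7  -3.8] sides 57.7 7.8 yaw -82.30 medz 0.0738
```

>>> carry_out(
  commands=[
    [[0.7,0,0.3],[0,0,0.12],-1],
    [[0.7,0,0.8],[0,0,0],-1],
    [[0.7,0.03,0.8],[0,0,0],-1],
    [[0,0,0.8],[0,0,0],-1],
    [[0,0,0.5],[0,0,0],-1],
  ],
)

```text
t: 8.38
tool_pos: [0.6331, -0.0084, 0.1213]
tcp_rot: [-0.071, 0.997, 0.0, -0.0]
contact_force: [-0.0, -0.6, -3.1]
gripper_width: 0.0473
gripper_force: 42.8
```

>>> carry_out(
  commands=[
    [[0,0,0.2],[0,0,0],-1],
    [[0,0,0],[0,0,0],-1],
    [[0,0,0],[0,0,0],-1],
    [[0,0,0],[0,0,0],-1],
    [[0,0,0],[0,0,0],-1],
  ],
)

```text
t: 9.0
tool_pos: [0.6339, -0.0082, 0.1162]
tcp_rot: [-0.071, 0.997, 0.0, 0.0]
contact_force: [0.3, -0.3, -2.2]
gripper_width: 0.0469
gripper_force: 42.8
```

```bash
python3 - <<'E'
from h import *
mv([.6329,-.0094,.0185],98.05)
E
```

```text
tcp [ 0.6339 -0.0082  0.1162] yaw y 98.15 | shift first (0.03): [ 0.041 -0.034  3.255] turn z (0.1): 0.017 zaxis [ 6.e-04  1.e-04 -1.e+00]
```

>>> carry_out(
  commands=[
    [[0.04,-0.03,0],[0,0,0],-1],
    [[0,0,0.5],[0,0,0],-1],
    [[0,0,0.5],[0,0,0],-1],
    [[0,0,0.5],[0,0,0],-1],
    [[0,0,0.5],[0,0,0],-1],
  ],
)

```text
t: 9.62
tool_pos: [0.6323, -0.0093, 0.0542]
tcp_rot: [-0.071, 0.997, -0.0, -0.0]
contact_force: [-0.3, 0.5, -3.1]
gripper_width: 0.047
gripper_force: 42.9
```

>>> carry_out(
  commands=[
    [[0,0,0.4],[0,0,0],-1],
    [[0,0,0.4],[0,0,0],-1],
    [[0,0,0.2],[0,0,0],-1],
    [[0,0,0.1],[0,0,0],-1],
    [[0,0,0],[0,0,0],-1],
  ],
)

```text
t: 10.25
tool_pos: [0.6328, -0.0094, 0.0229]
tcp_rot: [-0.071, 0.997, 0.0, 0.0]
contact_force: [-0.1, 0.2, -3.2]
gripper_width: 0.0469
gripper_force: 42.8
```

>>> carry_out(
  commands=[
    [[0,0,0.08],[0,0,0],-1],
    [[0,0,0.06],[0,0,0],-1],
    [[0,0,0.03],[0,0,0],-1],
    [[0,0,0.02],[0,0,0],-1],
    [[0,0,0],[0,0,0],-1],
  ],
)

```text
t: 10.88
tool_pos: [0.6327, -0.0092, 0.0178]
tcp_rot: [-0.071, 0.997, 0.0, 0.0]
contact_force: [-3.3, 0.4, 5.6]
gripper_width: 0.0473
gripper_force: 43.7
```

>>> carry_out(
  commands=[
    [[0,0,0],[0,0,0],0.6],
    [[0,0,0],[0,0,0],0.6],
    [[0,0,0],[0,0,0],0.6],
    [[0,0,-0.5],[0,0,0],0.6],
    [[0,0,-1],[0,0,0],0.6],
  ],
)

```text
t: 11.5
tool_pos: [0.6319, -0.0094, 0.0623]
tcp_rot: [-0.071, 0.997, -0.0, -0.001]
contact_force: [-0.1, 1.0, 0.7]
gripper_width: 0.0682
gripper_force: 0.0
```

>>> carry_out(
  commands=[
    [[0,0,-1],[0,0,0],0.6],
    [[0,0,-1],[0,0,0],0.6],
    [[0,0,-1],[0,0,0],1],
    [[0,0,-0.5],[0,0,0],1],
    [[0,0,0],[0,0,0],1],
  ],
)

```text
t: 12.12
tool_pos: [0.6332, -0.0093, 0.1683]
tcp_rot: [-0.071, 0.997, 0.0, 0.001]
contact_force: [-0.5, 0.3, -1.2]
gripper_width: 0.0854
gripper_force: 0.0
```

```bash
python3 - <<'E'
from h import *
for n in('scene','side'):
    I=cap(n);np.save(n+'1.npy',I,allow_pickle=True)
    top(I,BLK,.040,'body '+n,(.634,-.009,.04))
mv([.4653,-.3188,.12],111.9)
E
```

```text
body scene 155 c [624.4 -12.8] sides 52.2 45.1 yaw -82.09 medz 0.0406
body side 255 c [640.4  -5.3] sides 59.0 42.9 yaw -68.86 medz 0.0403
tcp [ 0.6321 -0.0091  0.1662] yaw y 98.16 | shift first (0.03): [ 6.966 -9.431  1.547] turn z (0.1): -2.398 zaxis [-1.2e-03  1.0e-04 -1.0e+00]
```

>>> carry_out(
  commands=[
    [[0.7,-0.94,0],[0,0,0],1],
    [[0.7,-0.94,0],[0,0,0],1],
    [[0.7,-0.94,0],[0,0,0],1],
    [[0.7,-0.94,0],[0,0,0],1],
    [[0.7,-0.94,0],[0,0,0],1],
  ],
)

```text
t: 12.85
tool_pos: [0.5473, -0.1645, 0.1657]
tcp_rot: [-0.071, 0.997, 0.0, -0.001]
contact_force: [0.8, -0.1, 0.3]
gripper_width: 0.0858
gripper_force: 0.0
```

>>> carry_out(
  commands=[
    [[0.7,-0.94,0],[0,0,0],1],
    [[0.7,-0.94,0],[0,0,0],1],
    [[0.7,-0.94,0],[0,0,0],1],
    [[0.7,-0.94,0],[0,0,0],1],
    [[0.7,-0.94,0],[0,0,0],1],
  ],
)

```text
t: 13.48
tool_pos: [0.4635, -0.3187, 0.1657]
tcp_rot: [-0.071, 0.997, 0.0, -0.001]
contact_force: [0.3, -0.4, -0.0]
gripper_width: 0.0856
gripper_force: 0.0
```

>>> carry_out(
  commands=[
    [[0,0,1],[0,0,-0.8],1],
    [[0,0,1],[0,0,-0.8],1],
    [[0,0,0.9],[0,0,-0.8],1],
    [[0,0,0],[0,0,0],1],
    [[0,0,0],[0,0,0],1],
  ],
)

```text
t: 14.1
tool_pos: [0.4646, -0.3185, 0.0803]
tcp_rot: [-0.189, 0.982, -0.0, -0.0]
contact_force: [0.2, -1.3, 1.2]
gripper_width: 0.0854
gripper_force: 0.0
```

```bash
python3 - <<'E'
from h import *
I=cap('wrist');save('pics/w4.png',I['c'])
top(I,RED,.014,'pad',(.468,-.32,.08));mv([.4653,-.3188,.003],111.9)
E
```

```text
pad 5446 c [ 465.9 -321. ] sides 63.2 47.4 yaw 21.72 medz 0.0136
tcp [ 0.465  -0.3186  0.0808] yaw y 111.81 | shift first (0.03): [-0.005 -0.007  2.592] turn z (0.1): -0.016 zaxis [ 6.e-04 -6.e-04 -1.e+00]
```

View pics/w4.png

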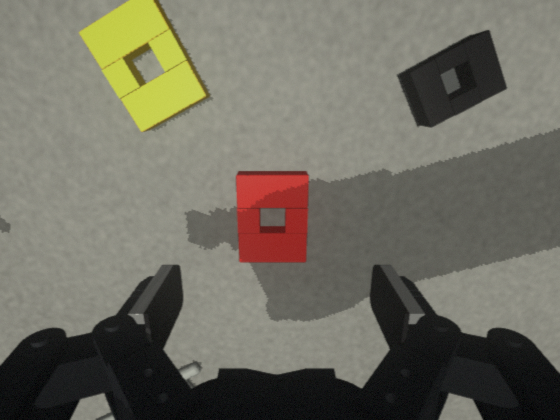

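The pad sits at (273,217), square between the fingers. The yellow lookalike at (145,65) and the small black block at (455,78) are clear of the hand.

>>> carry_out(
  commands=[
    [[0,-0.08,1],[0,0,0],1],
    [[0,0,0.9],[0,0,0],1],
    [[0,0,0.5],[0,0,0],1],
    [[0,0,0.22],[0,0,0],1],
    [[0,0,0],[0,0,0],-1],
  ],
  grip_force=30,
)

```text
t: 14.78
tool_pos: [0.4658, -0.3207, 0.0018]
tcp_rot: [-0.19, 0.982, -0.0, 0.0]
contact_force: [-0.6, -0.5, 0.2]
gripper_width: 0.0698
gripper_force: 0.0
```

>>> carry_out(
  commands=[
    [[0,0,0],[0,0,0],-1],
    [[0,0,0],[0,0,0],-1],
    [[0,0,0],[0,0,0],-1],
    [[0,0,0],[0,0,0],-1],
    [[0,0,-0.3],[0,0,0],-1],
  ],
)

```text
t: 15.4
tool_pos: [0.4654, -0.3202, 0.0106]
tcp_rot: [-0.19, 0.982, 0.0, -0.0]
contact_force: [-0.9, -0.2, -0.7]
gripper_width: 0.0472
gripper_force: 31.3
```

>>> carry_out(
  commands=[
    [[0,0,-1],[0,0,0.8],-1],
    [[0,0,-1],[0,0,0.8],-1],
    [[0,0,-1],[0,0,0.8],-1],
    [[-0.7,0.95,-1],[0,0,0],-1],
    [[-0.7,0.95,-0.3],[0,0,0],-1],
  ],
)

```text
t: 16.02
tool_pos: [0.5001, -0.2581, 0.142]
tcp_rot: [-0.07, 0.998, -0.001, 0.002]
contact_force: [1.4, -0.2, -1.0]
gripper_width: 0.0475
gripper_force: 31.4
```

>>> carry_out(
  commands=[
    [[-0.7,0.95,0],[0,0,0],-1],
    [[-0.7,0.95,0],[0,0,0],-1],
    [[-0.7,0.95,0],[0,0,0],-1],
    [[-0.7,0.95,0],[0,0,0],-1],
    [[-0.7,0.95,0],[0,0,0],-1],
  ],
)

```text
t: 16.65
tool_pos: [0.5832, -0.101, 0.1401]
tcp_rot: [-0.071, 0.997, 0.0, 0.0]
contact_force: [0.4, -0.3, -0.8]
gripper_width: 0.0469
gripper_force: 31.3
```

>>> carry_out(
  commands=[
    [[-0.7,0.95,0],[0,0,0],-1],
    [[-0.7,0.95,0],[0,0,0],-1],
    [[-0.7,0.95,0],[0,0,0],-1],
    [[0,0,0],[0,0,0],-1],
    [[0,0,0],[0,0,0],-1],
  ],
)

```text
t: 17.27
tool_pos: [0.6327, -0.0092, 0.1397]
tcp_rot: [-0.071, 0.997, -0.0, -0.0]
contact_force: [-0.4, 0.7, 0.5]
gripper_width: 0.047
gripper_force: 31.3
```

```bash
cat >> h.py <<'E'
def held(I,sel,zt):
    """extent along tool x of held part's top face at tool z=zt"""
    W=cloud(I);o=I['o'];M=R.from_quat(o['tcp_rot']).as_matrix();L=(W-o['tool_pos'])@M
    hsv=cv2.cvtColor(I['c'],cv2.COLOR_RGB2HSV).astype(int)
    m=sel(hsv[...,0],hsv[...,1],hsv[...,2])&(abs(L[...,2]-zt)<.005)&(abs(L[...,1])<.024)&(abs(L[...,0])<.05)
    P=L[m];print('held n',m.sum(),'z',np.median(P[:,2]).round(4),'x',np.percentile(P[:,0],[.3,99.7]).round(4),'y',np.percentile(P[:,1],[.3,99.7]).round(4))
    for a in(-.015,0,.015):
        q=P[abs(P[:,1]-a)<.003];print('  y',a,q[:,0].min().round(4),q[:,0].max().round(4))
E
python3 - <<'E'
from h import *
I=cap('wrist');np.save('w5.npy',I,allow_pickle=True)
held(I,RED,-.012);mv([.6339,-.0094,.058],98.1)
E
```

```text
held n 11829 z -0.011 x [-0.0318  0.0316] y [-0.0235  0.0237]
  y -0.015 -0.0321 0.0319
  y 0 -0.0321 0.0318
  y 0.015 -0.0325 0.0317
tcp [ 0.6326 -0.0099  0.1397] yaw y 98.07 | shift first (0.03): [-0.048  0.012  2.724] turn z (0.1): -0.005 zaxis [-3.e-04 -7.e-04 -1.e+00]
```

>>> carry_out(
  commands=[
    [[-0.04,0,0.5],[0,0,0],-1],
    [[0,0,0.6],[0,0,0],-1],
    [[0,0,0.6],[0,0,0],-1],
    [[0,0,0.6],[0,0,0],-1],
    [[0,0,0.5],[0,0,0],-1],
  ],
)

```text
t: 17.95
tool_pos: [0.6338, -0.0084, 0.0538]
tcp_rot: [-0.071, 0.997, -0.0, -0.001]
contact_force: [0.7, 0.0, -0.7]
gripper_width: 0.0469
gripper_force: 31.3
```

>>> carry_out(
  commands=[
    [[0,0,0.25],[0,0,0],-1],
    [[0,0,0.1],[0,0,0],-1],
    [[0,0,0.06],[0,0,0],-1],
    [[0,0,0.03],[0,0,0],-1],
    [[0,0,0],[0,0,0],-1],
  ],
)

```text
t: 18.58
tool_pos: [0.6345, -0.0083, 0.0426]
tcp_rot: [-0.071, 0.997, 0.0, 0.0]
contact_force: [0.0, 0.2, -0.1]
gripper_width: 0.0468
gripper_force: 31.3
```

>>> carry_out(
  commands=[
    [[0.01,-0.02,0.02],[0,0,0],-1],
    [[0,0,0.02],[0,0,0],-1],
    [[0,0,0.02],[0,0,0],-1],
    [[0,0,0],[0,0,0],-1],
    [[0,0,0],[0,0,0],-1],
  ],
)

```text
t: 19.2
tool_pos: [0.6346, -0.0084, 0.0425]
tcp_rot: [-0.071, 0.997, 0.001, 0.001]
contact_force: [-4.8, 2.6, 14.7]
gripper_width: 0.0471
gripper_force: 32.9
```

>>> carry_out(
  commands=[
    [[0,0,-0.03],[0,0,0],-1],
    [[0,0,0],[0,0,0],0.6],
    [[0,0,0],[0,0,0],0.6],
    [[0,0,0],[0,0,0],0.6],
    [[0,0,-0.3],[0,0,0],0.6],
  ],
)

```text
t: 19.82
tool_pos: [0.6335, -0.0091, 0.0499]
tcp_rot: [-0.071, 0.997, -0.0, -0.001]
contact_force: [-0.4, 0.1, 0.9]
gripper_width: 0.0682
gripper_force: 0.0
```

>>> carry_out(
  commands=[
    [[0,0,-1],[0,0,0],0.6],
    [[0,0,-1],[0,0,0],0.6],
    [[0,0,-1],[0,0,0],0.6],
    [[0,0,-1],[0,0,0],1],
    [[0,0,0],[0,0,0],1],
  ],
)

```text
t: 20.45
tool_pos: [0.6357, -0.0094, 0.1735]
tcp_rot: [-0.071, 0.997, 0.0, 0.003]
contact_force: [-0.5, 0.3, -0.6]
gripper_width: 0.086
gripper_force: 0.0
```

```bash
python3 - <<'E'
from h import *
for n in('scene','side'):
    I=cap(n);np.save(n+'2.npy',I,allow_pickle=True)
    top(I,RED,.054,'pad '+n,(.634,-.009,.045))
I=cap('wrist');top(I,RED,.054,'pad w',(.634,-.009,.045))
mv([.579,.272,.16],102)
# rack outline (top of base) from scene refined
J=np.load('scene0.npy',allow_pickle=True).item();top(J,lambda h,s,v:(h<20)&(s>100),.006,'rack',(.534,.263,.11),.005)
E
```

```text
pad scene 195 c [627.4 -13.1] sides 52.6 48.8 yaw -81.74 medz 0.0546
pad side 326 c [633.5  -4.6] sides 62.8 52.0 yaw 11.00 medz 0.0543
pad w 3787 c [634.3  -8.3] sides 63.1 47.3 yaw 8.08 medz 0.0535
tcp [ 0.6336 -0.0089  0.1698] yaw y 98.15 | shift first (0.03): [0.473 9.526 0.331] turn z (0.1): -0.671 zaxis [-9.e-04  1.e-04 -1.e+00]
rack 313 c [533.6 264.3] sides 151.9 74.5 yaw 11.56 medz 0.0068
```

>>> carry_out(
  commands=[
    [[0,1,-0.3],[0,0,-0.15],1],
    [[0,1,-0.3],[0,0,-0.15],1],
    [[0,1,-0.3],[0,0,-0.15],1],
    [[0,1,0],[0,0,-0.15],1],
    [[0,1,0],[0,0,0],1],
  ],
)

```text
t: 21.22
tool_pos: [0.6075, 0.1396, 0.1962]
tcp_rot: [-0.101, 0.995, -0.0, -0.001]
contact_force: [0.8, -0.1, 0.1]
gripper_width: 0.0854
gripper_force: 0.0
```

>>> carry_out(
  commands=[
    [[-0.3,1,0],[0,0,0],1],
    [[-0.3,1,0],[0,0,0],1],
    [[-0.3,1,0],[0,0,0],1],
    [[0,0.4,0],[0,0,0],1],
    [[0,0,0],[0,0,0],1],
  ],
)

```text
t: 21.85
tool_pos: [0.6136, 0.2442, 0.1964]
tcp_rot: [-0.102, 0.995, -0.0, -0.001]
contact_force: [-0.1, -0.2, -0.0]
gripper_width: 0.0854
gripper_force: 0.0
```

```bash
python3 - <<'E'
from h import *
I=cap('wrist');save('pics/w6.png',I['c']);np.save('w6.npy',I,allow_pickle=True)
mv([.579,.272,.16],102)
W=cloud(I)
m=(abs(W[...,2]-.070)<.004)&(np.hypot(W[...,0]-.578,W[...,1]-.272)<.04);P=W[m][:,:2].astype(np.float32)*1000;print(m.sum(),cv2.minAreaRect(P) if m.sum()>4 else '')
top(I,lambda h,s,v:(h<20)&(s>90),.006,'rack',(.534,.263,.11),.003)
E
```

```text
tcp [0.614  0.2428 0.1968] yaw y 101.56 | shift first (0.03): [0.948 1.189 1.227] turn z (0.1): -0.077 zaxis [-9.0e-04 -1.3e-03 -1.0e+00]
571 ((578.1561279296875, 272.9986267089844), (7.8322038650512695, 47.727745056152344), 11.884490013122559)
rack 6646 c [534.1 266.3] sides 149.1 69.7 yaw 11.59 medz 0.0056
```

View pics/w6.png

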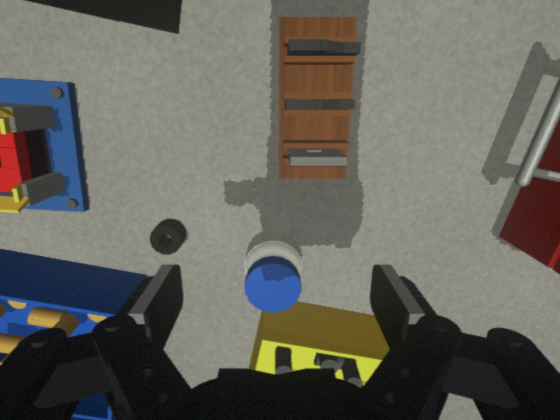

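The bright plate is in the slot at (316,157), nearest the jar, which is at (272,285). The two dark gussets are at (322,47) and (320,103). The plate's top edge measures 48x8 mm, centred at (0.578, 0.273), yaw 11.9°.

>>> carry_out(
  commands=[
    [[0.5,0.6,0.2],[0,0,-0.06],1],
    [[0.47,0.63,0.6],[0,0,0],1],
    [[0,0,1],[0,0,0],1],
    [[0,0,1],[0,0,0],1],
    [[0,0,0],[0,0,0],1],
  ],
  grip_force=60,
)

```text
t: 22.52
tool_pos: [0.576, 0.2733, 0.1113]
tcp_rot: [-0.104, 0.995, -0.001, -0.002]
contact_force: [0.5, -0.3, 0.1]
gripper_width: 0.0854
gripper_force: 0.0
```

```bash
python3 - <<'E'
from h import *
mv([.5782,.2730,.045],101.9);print(bot.get_obs()['qpos'].round(3),bot.get_obs()['contact_force'])
E
```

```text
tcp [0.576  0.2733 0.1113] yaw y 101.91 | shift first (0.03): [-0.08  -0.023  2.208] turn z (0.1): 0.002 zaxis [-0.0043 -0.0023 -1.    ]
[-0.829  0.584  0.448  1.701 -0.302  0.931  1.516] [ 0.5251763  -0.25111385  0.12731885]
```

>>> carry_out(
  commands=[
    [[-0.08,-0.02,0.7],[0,0,0],1],
    [[0,0,0.7],[0,0,0],1],
    [[0,0,0.6],[0,0,0],1],
    [[0,0,0.2],[0,0,0],1],
    [[0,0,0],[0,0,0],-1],
  ],
  grip_force=60,
)

```text
t: 23.15
tool_pos: [0.5807, 0.274, 0.0468]
tcp_rot: [-0.104, 0.995, -0.0, -0.0]
contact_force: [0.9, 0.3, 0.9]
gripper_width: 0.0698
gripper_force: 0.0
```

>>> carry_out(
  commands=[
    [[0,0,0],[0,0,0],-1],
    [[0,0,0],[0,0,0],-1],
    [[0,0,0],[0,0,0],-1],
    [[0,0,0],[0,0,0],-1],
    [[0,0,-0.2],[0,0,0],-1],
  ],
)

```text
t: 23.78
tool_pos: [0.5804, 0.2741, 0.0532]
tcp_rot: [-0.104, 0.995, -0.0, -0.0]
contact_force: [0.7, 1.5, -2.1]
gripper_width: 0.0464
gripper_force: 61.8
```

>>> carry_out(
  commands=[
    [[0,0,-0.7],[0,0,0],-1],
    [[0,0,-1],[0,0,0],-1],
    [[0,0,-1],[0,0,0],-1],
    [[0,0,-1],[0,0,0],-1],
    [[0.7,-0.7,-0.3],[0,0,0],-1],
  ],
)

```text
t: 24.4
tool_pos: [0.5657, 0.2512, 0.1766]
tcp_rot: [-0.105, 0.994, 0.001, 0.002]
contact_force: [-0.4, -0.8, -1.6]
gripper_width: 0.0461
gripper_force: 62.4
```

>>> carry_out(
  commands=[
    [[0.8,-0.9,0],[0,0,0],-1],
    [[0.9,-1,0],[0,0,0],-1],
    [[0.9,-1,0],[0,0,0],-1],
    [[0.9,-1,0],[0,0,0],-1],
    [[0.9,-1,0],[0,0,0],-1],
  ],
)

```text
t: 25.02
tool_pos: [0.4651, 0.0769, 0.1745]
tcp_rot: [-0.104, 0.995, 0.0, 0.0]
contact_force: [1.3, -0.6, -1.4]
gripper_width: 0.0466
gripper_force: 62.4
```

>>> carry_out(
  commands=[
    [[0.9,-1,0],[0,-0.5,0],-1],
    [[0.2,-0.2,0],[0,-1,0],-1],
    [[0,0,0],[0,-1,0],-1],
    [[0,0,0],[0,-1,0],-1],
    [[0,0,0],[0,-0.5,0],-1],
  ],
)

```text
t: 25.65
tool_pos: [0.4398, 0.0359, 0.1736]
tcp_rot: [-0.101, 0.975, 0.022, 0.199]
contact_force: [0.3, -1.1, -2.4]
gripper_width: 0.0465
gripper_force: 62.3
```

```bash
python3 - <<'E'
from h import *
mv([.44,.04,.08],101.9);print(bot.get_obs()['qpos'].round(3))
E
```

```text
tcp [0.4398 0.0359 0.1736] yaw y 101.91 | shift first (0.03): [1.191 0.127 2.885] turn z (0.1): 0.001 zaxis [ 0.3826  0.0826 -0.9202]
[-0.749 -0.076  0.555  2.419  0.08   0.386  1.523]
```

>>> carry_out(
  commands=[
    [[-0.4,0,0.6],[0,-0.5,0],-1],
    [[-0.4,0,0.7],[0,-0.5,0],-1],
    [[0,0,0.7],[0,-0.5,0],-1],
    [[0,0,0],[0,0,0],-1],
    [[0,0,0],[0,0,0],-1],
  ],
)

```text
t: 26.28
tool_pos: [0.4767, 0.05, 0.1455]
tcp_rot: [-0.103, 0.963, 0.035, 0.246]
contact_force: [-0.1, 0.3, -1.5]
gripper_width: 0.0467
gripper_force: 62.3
```

```bash
python3 - <<'E'
from h import *
mv([.465,.036,.0385],101.9);print(bot.get_obs()['qpos'].round(3))
E
```

```text
tcp [0.4767 0.05   0.1455] yaw y 102.48 | shift first (0.03): [ 2.135 -0.432  2.887] turn z (0.1): 0.101 zaxis [ 0.4665  0.1185 -0.8765]
[-0.782  0.061  0.64   2.459 -0.561  0.156  2.166]
```

>>> carry_out(
  commands=[
    [[0,0,0],[0,1,0],-1],
    [[0,0,0],[0,1,0],-1],
    [[0,0,0],[0,1,0],-1],
    [[0,0,0],[0,1,0],-1],
    [[0,0,0],[0,1,0],-1],
  ],
)

```text
t: 26.9
tool_pos: [0.4769, 0.0487, 0.1458]
tcp_rot: [-0.108, 0.994, 0.006, -0.002]
contact_force: [-0.9, -0.5, -1.8]
gripper_width: 0.0462
gripper_force: 62.3
```

>>> carry_out(
  commands=[
    [[0,0,0],[0,1,0],-1],
    [[0,0,0],[0,1,0],-1],
    [[0,0,0],[0,1,0],-1],
    [[0,0,0],[0,1,0],-1],
    [[0,0,0],[0,1,0],-1],
  ],
)

```text
t: 27.52
tool_pos: [0.4772, 0.0481, 0.1458]
tcp_rot: [-0.106, 0.963, -0.022, -0.247]
contact_force: [0.0, -0.4, -1.3]
gripper_width: 0.0463
gripper_force: 62.3
```

>>> carry_out(
  commands=[
    [[0,0,0],[0,1,0],-1],
    [[0,0,0],[0,1,0],-1],
    [[0,0,0],[0,1,0],-1],
    [[0,0,0],[0,0,0],-1],
    [[0,0,0],[0,0,0],-1],
  ],
)

```text
t: 28.15
tool_pos: [0.477, 0.0487, 0.1454]
tcp_rot: [-0.102, 0.916, -0.036, -0.386]
contact_force: [-0.4, -0.1, -1.5]
gripper_width: 0.0461
gripper_force: 62.4
```

```bash
python3 - <<'E'
from h import *
mv([.413,.045,.04],101.9);print(bot.get_obs()['qpos'].round(3))
E
```

```text
tcp [0.477  0.0487 0.1454] yaw y 102.42 | shift first (0.03): [-1.039  0.294  3.967] turn z (0.1): 0.090 zaxis [-0.7002 -0.145  -0.6991]
[-0.599  0.867  0.672  1.498 -0.289  1.729  1.959]
```

>>> carry_out(
  commands=[
    [[-0.23,0.06,0.75],[0,0,0],-1],
    [[-0.23,0.06,0.75],[0,0,0],-1],
    [[-0.23,0.06,0.75],[0,0,0],-1],
    [[-0.23,0.06,0.75],[0,0,0],-1],
    [[-0.21,0.05,0.73],[0,0,0],-1],
  ],
)

```text
t: 28.78
tool_pos: [0.4195, 0.0474, 0.0433]
tcp_rot: [-0.103, 0.916, -0.035, -0.386]
contact_force: [-0.6, 0.5, -2.3]
gripper_width: 0.0466
gripper_force: 62.4
```

>>> carry_out(
  commands=[
    [[0,0,0],[0,0,0],-1],
    [[-0.07,0,0.07],[0,0,0],-1],
    [[-0.06,0,0.06],[0,0,0],-1],
    [[0,0,0],[0,0,0],-1],
    [[0,0,0],[0,0,0],-1],
  ],
)

```text
t: 29.4
tool_pos: [0.4195, 0.0477, 0.0373]
tcp_rot: [-0.103, 0.916, -0.035, -0.387]
contact_force: [0.8, 0.4, -2.3]
gripper_width: 0.0463
gripper_force: 62.4
```

```bash
python3 - <<'E'
from h import *
mv([.42,.045,.034],101.9);print(bot.get_obs()['qpos'].round(3))
I=cap('side');save('pics/s3.png',cv2.resize(I['c'][180:400,150:430],None,fx=2.5,fy=2.5))
E
```

```text
tcp [0.4195 0.0477 0.0373] yaw y 102.45 | shift first (0.03): [-0.075 -0.093  0.078] turn z (0.1): 0.095 zaxis [-0.7015 -0.1433 -0.6981]
[-0.621  0.942  0.624  1.684 -0.35   1.489  1.978]
```

View pics/s3.png

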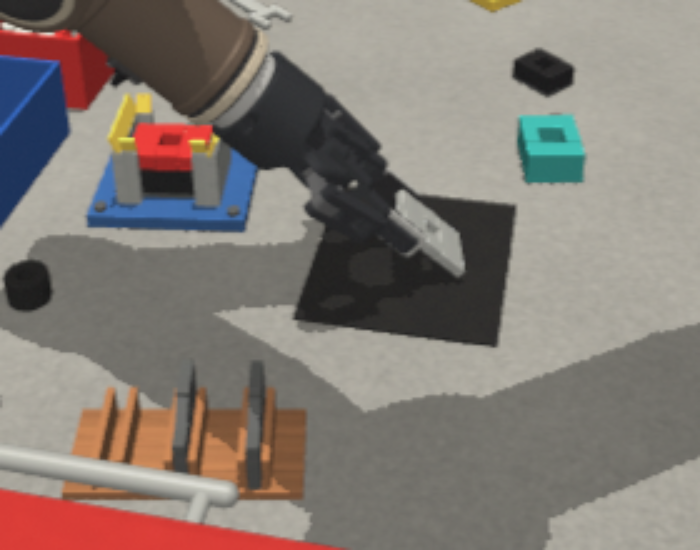

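The side view shows the plate held at about 45°, its lower edge at (455,270) just above the mat. The pad and body are seated in the nest at (170,150), and both gussets are still in the rack.

>>> carry_out(
  commands=[
    [[0,0,0],[0,1,0],-1],
    [[0,0,0],[0,1,0],-1],
    [[-0.13,0,0.08],[0,0,0],-1],
    [[-0.13,0,0.08],[0,0,0],-1],
    [[0,0,0],[0,0,0],-1],
  ],
)

```text
t: 30.08
tool_pos: [0.4193, 0.0479, 0.0282]
tcp_rot: [-0.099, 0.873, -0.045, -0.476]
contact_force: [0.3, -0.0, -1.9]
gripper_width: 0.0463
gripper_force: 62.4
```

>>> carry_out(
  commands=[
    [[-0.03,0,0.02],[0,0,0],-1],
    [[0,0,0],[0,0,0],1],
    [[0,0,0],[0,0,0],1],
    [[0,0,0],[0,0,0],1],
    [[0,0,0],[0,0,0],1],
  ],
)

```text
t: 30.7
tool_pos: [0.4194, 0.0479, 0.027]
tcp_rot: [-0.099, 0.872, -0.045, -0.477]
contact_force: [0.5, -0.1, 0.1]
gripper_width: 0.0857
gripper_force: 0.0
```

>>> carry_out(
  commands=[
    [[0.3,0,-0.4],[0,0,0],1],
    [[0.8,0,-0.8],[0,0,0],1],
    [[0.8,0,-0.8],[0,0,0],1],
    [[0.8,0,-0.8],[0,-1,0],1],
    [[0.8,0,-0.6],[0,-1,0],1],
  ],
)

```text
t: 31.32
tool_pos: [0.4462, 0.0511, 0.1721]
tcp_rot: [-0.103, 0.916, -0.035, -0.385]
contact_force: [1.4, 0.2, 0.3]
gripper_width: 0.0853
gripper_force: 0.0
```

>>> carry_out(
  commands=[
    [[0,0,0],[0,-1,0],1],
    [[0,0,0],[0,-1,0],1],
    [[0,0,0],[0,-1,0],1],
    [[0,0,0],[0,-1,0],1],
    [[0,0,0],[0,-1,0],1],
  ],
)

```text
t: 31.95
tool_pos: [0.4455, 0.051, 0.1716]
tcp_rot: [-0.108, 0.983, -0.008, -0.146]
contact_force: [-0.2, 0.1, -0.8]
gripper_width: 0.0853
gripper_force: 0.0
```

>>> carry_out(
  commands=[
    [[0,0,0],[0,-1,0],1],
    [[0,0,0],[0,-1,0],1],
    [[0,0,0],[0,-0.95,0],1],
    [[0,0,0],[0,0,0],1],
    [[0,0,0],[0,0,0],1],
  ],
)

```text
t: 32.58
tool_pos: [0.4457, 0.0516, 0.1712]
tcp_rot: [-0.109, 0.994, 0.008, -0.003]
contact_force: [-0.8, 0.7, 0.2]
gripper_width: 0.0854
gripper_force: 0.0
```

```bash
python3 - <<'E'
from h import *
I=cap('wrist');save('pics/w7.png',I['c']);np.save('w7.npy',I,allow_pickle=True)
mv([.424,.047,.1],101.9)
W=cloud(I);m=(abs(W[...,2]-.011)<.003)&(np.hypot(W[...,0]-.424,W[...,1]-.047)<.08)
top(I,lambda h,s,v:v>70,.011,'plate',(.424,.047,.08),.003);M=R.from_quat(I['o']['tcp_rot']);print(M.as_matrix().round(4).tolist())
E
```

```text
tcp [0.4459 0.0514 0.1709] yaw y 102.47 | shift first (0.03): [ 0.736 -0.024  2.366] turn z (0.1): 0.100 zaxis [-0.0073  0.0148 -0.9999]
plate 3312 c [415.8  47.9] sides 63.8 47.8 yaw 13.39 medz 0.0106
[[-0.9764, -0.216, -0.0073], [-0.2161, 0.9762, 0.0156], [0.0037, 0.0168, -0.9999]]
```

View pics/w7.png

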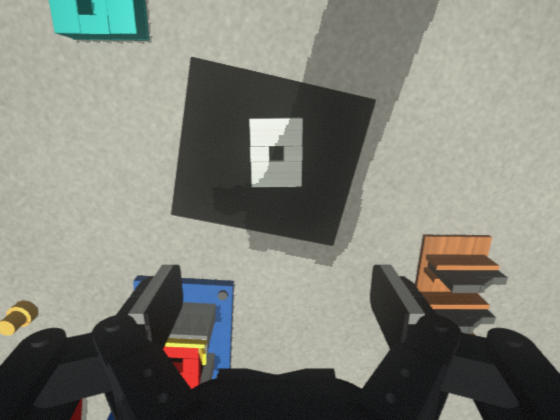

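The plate lies flat in the middle of the mat at (276,153), let go: top at 10.6 mm, 64x48 mm, yaw 13.4°.

>>> carry_out(
  commands=[
    [[0,0,0],[0.17,-0.04,-0.16],1],
    [[0.5,0.06,1],[0,0,0],1],
    [[0.5,0.06,1],[0,0,0],1],
    [[0,0,1],[0,0,0],1],
    [[0,0,1],[0,0,0],1],
  ],
)

```text
t: 33.25
tool_pos: [0.4154, 0.0479, 0.0492]
tcp_rot: [-0.117, 0.993, -0.001, 0.0]
contact_force: [1.0, 0.0, -0.0]
gripper_width: 0.0856
gripper_force: 0.0
```

>>> carry_out(
  commands=[
    [[0,0,0.4],[0,0,0],1],
    [[0,0,0],[0,0,0],1],
    [[0,0,0],[0,0,0],1],
    [[0,0,0],[0,0,0],1],
    [[0,0,0],[0,0,0],1],
  ],
)

```text
t: 33.88
tool_pos: [0.4157, 0.048, 0.039]
tcp_rot: [-0.117, 0.993, -0.0, 0.001]
contact_force: [0.2, 0.3, -0.1]
gripper_width: 0.0854
gripper_force: 0.0
```

```bash
python3 - <<'E'
from h import *
I=cap('wrist')
top(I,lambda h,s,v:v>70,.011,'plate',(.416,.047,.045),.003)
mv([.4158,.0479,.002],103.4)
W=cloud(I);o=I['o'];M=R.from_quat(o['tcp_rot']).as_matrix();L=(W-o['tool_pos'])@M
print(M.round(4).tolist())
E
```

```text
plate 8112 c [415.1  47.6] sides 64.4 47.8 yaw 12.81 medz 0.0105
tcp [0.4156 0.048  0.0389] yaw y 103.38 | shift first (0.03): [-0.004 -0.004  1.229] turn z (0.1): -0.003 zaxis [ 1.9e-03  1.0e-04 -1.0e+00]
[[-0.9728, -0.2315, 0.0021], [-0.2315, 0.9728, 0.0002], [-0.0021, -0.0003, -1.0]]
```

>>> carry_out(
  commands=[
    [[0.02,0,0.7],[0,0,0.08],1],
    [[0,0,0.4],[0,0,0],1],
    [[0,0,0.13],[0,0,0],1],
    [[0,0,0],[0,0,0],0.3],
    [[0,0,0],[0,0,0],0.3],
  ],
  grip_force=30,
)

```text
t: 34.55
tool_pos: [0.415, 0.0476, 0.0019]
tcp_rot: [-0.112, 0.994, -0.0, 0.001]
contact_force: [0.1, -0.1, 0.6]
gripper_width: 0.0558
gripper_force: 0.0
```

>>> carry_out(
  commands=[
    [[0,0,0],[0,0,0],-1],
    [[0,0,0],[0,0,0],-1],
    [[0,0,0],[0,0,0],-1],
    [[0,0,0],[0,0,0],-1],
    [[0,0,0],[0,0,0],-1],
  ],
)

```text
t: 35.17
tool_pos: [0.4151, 0.0476, 0.0021]
tcp_rot: [-0.112, 0.994, -0.0, 0.001]
contact_force: [-1.5, -0.7, 6.2]
gripper_width: 0.0469
gripper_force: 30.0
```

>>> carry_out(
  commands=[
    [[0,0,-0.3],[0,0,0],-1],
    [[0,0,-1],[0,0,0],-1],
    [[0,0,-1],[0,0,0.42],-1],
    [[0,0,-1],[0,0,0.42],-1],
    [[0,0,-1],[0,0,0],-1],
  ],
)

```text
t: 35.8
tool_pos: [0.4142, 0.0475, 0.1318]
tcp_rot: [-0.07, 0.998, -0.0, 0.0]
contact_force: [0.7, 0.7, -1.4]
gripper_width: 0.047
gripper_force: 32.2
```

>>> carry_out(
  commands=[
    [[-0.9,-0.36,-0.3],[0,0,0],-1],
    [[-0.9,-0.36,0],[0,0,0],-1],
    [[-0.9,-0.36,0],[0,0,0],-1],
    [[-0.9,-0.36,0],[0,0,0],-1],
    [[-0.9,-0.36,0],[0,0,0],-1],
  ],
)

```text
t: 36.42
tool_pos: [0.5563, 0.013, 0.1401]
tcp_rot: [-0.071, 0.998, -0.0, 0.0]
contact_force: [1.7, -0.5, -1.6]
gripper_width: 0.0469
gripper_force: 32.2
```

>>> carry_out(
  commands=[
    [[-0.9,-0.36,0],[0,0,0],-1],
    [[-0.9,-0.36,0],[0,0,0],-1],
    [[-0.6,-0.38,0],[0,0,0],-1],
    [[0,0,0],[0,0,0],-1],
    [[0,0,0],[0,0,0],-1],
  ],
)

```text
t: 37.05
tool_pos: [0.6308, -0.0091, 0.1397]
tcp_rot: [-0.07, 0.998, -0.0, -0.0]
contact_force: [-0.3, -0.6, -0.8]
gripper_width: 0.0471
gripper_force: 32.2
```

```bash
python3 - <<'E'
from h import *
I=cap('wrist');save('pics/w8.png',I['c']);np.save('w8.npy',I,allow_pickle=True)
held(I,lambda h,s,v:(v>50)&(s<80),-.008);mv([.6339,-.0092,.0555],98.1)
top(I,BLUE,.012,'nest',(.634,-.009,.12))
E
```

```text
held n 12130 z -0.0082 x [-0.0322  0.0312] y [-0.0235  0.0237]
  y -0.015 -0.033 0.0313
  y 0 -0.0325 0.0313
  y 0.015 -0.0327 0.0314
tcp [ 0.6308 -0.0088  0.1398] yaw y 98.10 | shift first (0.03): [-0.101 -0.026  2.81 ] turn z (0.1): 0.001 zaxis [-0.e+00 -1.e-04 -1.e+00]
nest 5061 c [627.9 -10.3] sides 117.0 102.4 yaw 8.05 medz 0.0115
```

View pics/w8.png

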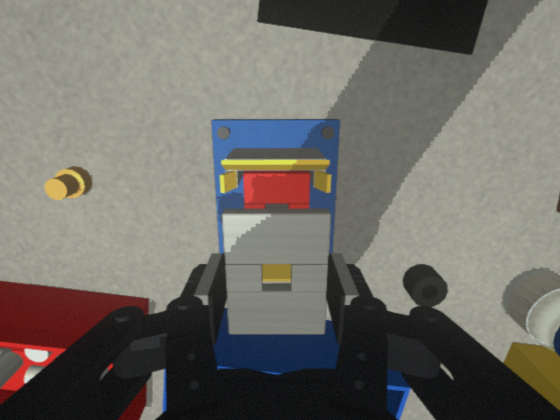

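The plate is held flat and square at (277,270), right over the nest, with the red pad visible in the pocket at (277,190).

>>> carry_out(
  commands=[
    [[-0.08,0,0.4],[0,0,0],-1],
    [[0,0,0.6],[0,0,0],-1],
    [[0,0,0.6],[0,0,0],-1],
    [[0,0,0.6],[0,0,0],-1],
    [[0,0,0.4],[0,0,0],-1],
  ],
)

```text
t: 37.72
tool_pos: [0.6336, -0.0091, 0.0599]
tcp_rot: [-0.07, 0.998, -0.0, -0.0]
contact_force: [-0.5, 0.4, -0.5]
gripper_width: 0.0469
gripper_force: 32.2
```

>>> carry_out(
  commands=[
    [[0,0,0.1],[0,0,0],-1],
    [[0,0,0.06],[0,0,0],-1],
    [[0,0,0.04],[0,0,0],-1],
    [[0,0,0],[0,0,0],-1],
    [[0,0,0],[0,0,0],-1],
  ],
)

```text
t: 38.35
tool_pos: [0.6344, -0.009, 0.0561]
tcp_rot: [-0.071, 0.998, -0.0, 0.001]
contact_force: [0.4, 0.3, -2.1]
gripper_width: 0.0468
gripper_force: 32.2
```

>>> carry_out(
  commands=[
    [[0,0,0.03],[0,0,0],-1],
    [[0,0,0.02],[0,0,0],-1],
    [[0,0,0.02],[0,0,0],-1],
    [[0,0,0],[0,0,0],-1],
    [[0,0,0],[0,0,0],-1],
  ],
)

```text
t: 38.98
tool_pos: [0.6343, -0.009, 0.0536]
tcp_rot: [-0.071, 0.998, -0.0, 0.0]
contact_force: [-0.2, -0.2, -1.0]
gripper_width: 0.0467
gripper_force: 32.2
```

>>> carry_out(
  commands=[
    [[0,0,0.02],[0,0,0],-1],
    [[0,0,0.01],[0,0,0],-1],
    [[0,0,0.01],[0,0,0],-1],
    [[0,0,0],[0,0,0],-1],
    [[0,0,0],[0,0,0],-1],
  ],
)

```text
t: 39.6
tool_pos: [0.6343, -0.0091, 0.0532]
tcp_rot: [-0.071, 0.998, -0.0, 0.001]
contact_force: [-2.8, 0.0, 6.1]
gripper_width: 0.0466
gripper_force: 33.0
```

Contact: the plate rests on the pad. Next I release it and retreat.

>>> carry_out(
  commands=[
    [[0,0,0],[0,0,0],0.5],
    [[0,0,0],[0,0,0],0.5],
    [[0,0,0],[0,0,0],0.5],
    [[0,0,-0.3],[0,0,0],0.5],
    [[0,0,-1],[0,0,0],0.5],
  ],
)

```text
t: 40.22
tool_pos: [0.6332, -0.0089, 0.0909]
tcp_rot: [-0.071, 0.998, -0.0, -0.001]
contact_force: [-0.3, 0.0, 0.9]
gripper_width: 0.064
gripper_force: 0.0
```

>>> carry_out(
  commands=[
    [[0,0,-1],[0,0,0],0.5],
    [[0,0,-1],[0,0,0],0.5],
    [[0,0,-1],[0,0,0],0.5],
    [[0,0,0],[0,0,0],0.5],
    [[0,0,0],[0,0,0],0.5],
  ],
)

```text
t: 40.85
tool_pos: [0.6338, -0.0088, 0.1813]
tcp_rot: [-0.071, 0.998, -0.0, 0.0]
contact_force: [-0.3, -0.3, -1.1]
gripper_width: 0.0642
gripper_force: 0.0
```

```bash
python3 - <<'E'
from h import *
I=cap('wrist')
top(I,lambda h,s,v:(s<80)&(v>50),.062,'plate w',(.634,-.009,.045),.004)
J=cap('side');top(J,lambda h,s,v:(s<80),.062,'plate side',(.634,-.009,.045),.004)
W=cloud(I);m=(np.hypot(W[...,0]-.634,W[...,1]+.009)<.028)&(W[...,2]>.055);P=W[m];A=np.c_[P[:,:2],np.ones(len(P))]
print(m.sum(),'plane slopes',np.linalg.lstsq(A,P[:,2],rcond=None)[0].round(4),np.median(P[:,2]))
o=bot.get_obs();print(o['t'],o['tool_pos'],o['contact_force'])
E
```

```text
plate w 4019 c [635.6  -8.6] sides 64.7 52.0 yaw 8.04 medz 0.0615
plate side 437 c [634.6  -5.4] sides 71.2 66.5 yaw -79.99 medz 0.0622
13237 plane slopes [-5.2291 -0.7432  3.4721] 0.26230290150735536
40.95 [ 0.63352616 -0.00879516  0.18054496] [-0.00497277 -0.43730995 -0.27339737]
```

```bash
python3 -c "
from plant import close_job
print(close_job())"
```

```text
the job is handed in; nothing more can be done
None
```

I built the cab mount in the nest (body, pad, then the plate via the mat) and handed it in; my last camera check put the plate flat on top at 62 mm above the bench, under 2 mm off centre and square, but no verdict came back.

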